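# Lock the dough press pin with its spring cotter

### The arm

A 6-joint arm with a two-finger parallel gripper is mounted at the origin on the work surface. World frame = base frame: x ahead of the robot, y to its left, z up, the work surface at z = 0. Lengths are in m, angles in rad, forces in N, time in s.
With the tool pointing down it reaches from about 0.3 to 0.875 m from the base axis. Payload 6.4 kg.
Tool frame: the origin (TCP) lies where the fingers leave the gripper's body, on its centre line; the fingertips stand 73 mm ahead of it and the grasp point (between the pads) lies 54 mm ahead of it (ctrl.pinch_z is the distance from the TCP to the grasp point, in m); z points along the fingers, y is the direction in which the jaws open and shut (so a half turn about z gives the same grasp; the last joint's range is limited). The gripper opens to 85 mm and grips with 20 to 120 N. Pads are 22 mm wide; open, the fingers measure 114 mm over their backs; the gripper's body (76 mm by 85 mm) begins 54 mm behind the grasp point. The pads swing forward as they close: fully open they stand 13 mm farther back than shut.
Start: joints at [1.016, 0.181, 1.607, -0, 1.354, -0.206], TCP at [0.197, 0.54, 0.304] pointing down, gripper open.
Joint ranges: [-2.99, 2.99], [-0.89, 2.07], [0.3, 2.58], [-1.14, 4.28], [0, 2.63], [-3.12, 3.12]. Speed limits (rad/s): [2.57, 2.57, 3.01, 3.14, 3.14, 3.14].

### API

Orientations are given as a unit quaternion [w, x, y, z].
In Python, from bench import ctrl, camera, camera_model gives the robot as it stands.
- The arm moves only by the tool arm_command, never from a script. Its argument "series" is a list of rows, each a list of 7 numbers: the shift along the tool's x, y, z in m, then the turn, a rotation vector about the tool's x, y, z in degrees, then the finger opening in m, from 0 to 0.0854. In form: [[tx, ty, tz, rx, ry, rz, gripper], ...]. A call has exactly 5 rows; each row is the pose to reach, as a shift and turn from the pose commanded when the call began, along the tool's axes at that moment; what a row does not reach only later rows make up. A row lasts 1/10 s, in which the tool goes at most 50 mm and 8.59 degrees, less where a joint would pass 70% of its speed; a pose out of reach is approached as far as the arm can. A call with a gripper value outside its range is refused whole. The fingers move at their own pace and stop on an object; the grip force is fixed at half the most. Time passes only in rows, so rows that repeat a pose let the fingers close, or fill a call up. It gives the time, the measured TCP pose, the force and the opening at its end, in the units of the state.
- ctrl.get_obs(): the state, without advancing time (a new reading comes with each control period).
- camera(name): name is "side" or "top"; returns (picture, depth): 400x640x3 uint8, red, green, blue; 400x640 float32, m along the optical axis (not along the pixel's ray), 0 where there is no reading.
- camera_model(name): a dict with "K" (3x3 intrinsics, pixels), "distortion" ([k1, k2, p1, p2, k3] as OpenCV has them; the pictures are not rectified), "position" and "attitude" of the camera in the world. Camera axes: x right, y down, z forward; pixel columns grow to the right and rows downward; lengths in m; the calibration is good to about 2 mm. A picture is of the moment at which its call begins. camera_model takes no time and is no camera call.
- ctrl.hand_in(): hands the job in, once; it reports no verdict.
The state is a dict: "time_s": time; "q": joint angles; "dq": joint speeds; "joint_efforts": joint torques, N m; "eef_pos": TCP position; "eef_rot": TCP orientation; "wrist_force": force on the tool from outside, world axes, zero at the start; "torque": the same for the moment, N m; "opening": opening from 0.0 (shut) to 1.0 (fully open).
Only numpy, scipy, OpenCV 4.12 (cv2) and the standard library are available. Lean on these libraries where they do the work, as an engineer would, in place of code of your own. Each camera call takes 0.05 s, during which the arm holds its last target. There are 200 camera calls.

### The job

Push the dough press's clevis pin gently all the way home until its head rests on the lug, then take the red-tabbed spring cotter out of its parking block and press its straight leg down through the hole across the pin's end until the bow snaps under the pin and the cotter sits fully home, with the pin still home. The hole is not drilled quite where it should be along the pin, so feel for it, and never press harder than 25 N on the pin or with the cotter. Let go at the end, and leave the bowl, bottle, jar and basket undisturbed.

Things in the scene. Friction and masses are not known exactly. Their poses are not given: they have to be found in the camera images.
- press: Dough press, bolted down; its arm runs along +x to a round platen and black handle. Base plate x -60..240, y -60..60, 12 mm thick. Two grey lugs (outer faces at y -30 and +30, x -17..17, rounded tops 90 mm above the table); arm 26 mm wide, top 84; handle top 88. Origin on the table below the middle of the lugs; z up, y parallel to the clevis pin, which runs through the lugs.
- pin (a joint): Slide of the steel clevis pin through the lugs, m. 0.036 = fully home, head against the lug at y = -30 mm (hard stop); less = drawn out by the missing distance towards the press's -y. Starts at 0 to 0.007: its cross hole is then hidden in the other lug. Slides with about 6 N of friction, stays where left, cannot turn.
- pin_head (a point): Centre of the outer flat face of the pin's head (dark disc, 30 mm in diameter, 9 mm thick), 75 mm above the table; push it along the press's +y. Axes as the press's. Free space beside it on the press's -y side.
- pin_hole (a point): Nominal place of the cross hole's top mouth, on the pin's crown 84 mm above the table; moves with the pin (home: 16 mm outside the lug face at y = +30 mm). The hole, 6.6 mm square, goes straight down through the 18 mm pin, but was drilled by hand: its centre is up to 7 mm off this point, along the pin only (press's +y or -y). The pin ends 20 mm past the real hole. Axes as the press's.
- block: Wooden parking block, fixed; foot 90 x 70 x 8 mm, upright block 36 mm wide and 50 mm high with an 8 mm square hole in which the cotter's leg stands loosely. Origin on the table, below the hole's axis; z up, x towards the side where the bow hangs.
- cotter_tab (a point): Centre of the red tab (grip) of the loose 50 g spring cotter: 22 mm along its x, 12 along its y (grip across y), 38 high; the underside (bridge) is 25 mm below. Axes: z up along the leg, x towards the bow. Stands in the block, bridge on its top. In the pin the bow may be on either side, cotter's y parallel to the pin; fully home the bridge rests on the crown, this point 25 mm above pin_hole.
- cotter_tip (a point): Round lower tip of the cotter's straight leg (5 mm in diameter), 28.5 mm below the bridge, on the leg's axis, 53.5 mm straight below the tab's centre. Resting on the pin's crown beside the hole, the leg is stopped with its tip 84 mm above the table; over the hole it drops in. Axes as cotter_tab.
- bow_nose (a point): Inward nose of the cotter's sprung bow: cross bar 5 mm thick, 12 mm long along its y; unsprung 8.5 mm beside the leg's axis, 16 mm below the bridge. Pushed down, it meets the pin with the bridge about 15 mm above the crown, is forced 3 mm out round the pin at some 3 to 12 N of push, and snaps underneath in the last 7 mm; the push falls off, then rises sharply as the bridge lands.
- bow (a joint): Opening angle of the bow on its spring hinge, rad: 0 unsprung, about 0.11 when it passes the pin's widest place.
- bowl: White bowl, 120 mm wide, 60 mm high; origin under its centre. Leave alone.
- bottle: Brown bottle with an orange label, 62 mm in diameter, 190 mm high; origin under its centre. Leave alone.
- jar: Clear jar with a white cap, 70 mm in diameter, 100 mm high; origin under its centre. Leave alone.
- basket: Oval proving basket of cane, 140 x 180 mm, 70 mm high; origin under its centre. Leave alone.

How it is judged:
On the way, in this order (a step that is already met when the one before it is completed fails the run):
1. the pin is pushed home (within 2.5 mm) (value of joint pin above 0.0335 m), for 0.2 s.
2. the cotter's leg is started upright in the cross hole, over 6 mm deep (horizontal distance between cotter_tip and pin_hole below 0.0095 m and z of cotter_tip in the frame of pin_hole below -0.006 m and angle between cotter_tip's own z axis and vertical below 0.25 rad), for 0.1 s.
At the end, for the whole second after the job is handed in: The pin is home (within 3.5 mm), the cotter's leg stands through the cross hole, within 2.5 mm of fully down and within 12 degrees of upright, the bow has snapped back (under 0.08 rad) with its nose below the pin's middle, and the cotter is at rest (value of joint pin above 0.0325 m and horizontal distance between cotter_tip and pin_hole below 0.0095 m and z of cotter_tip in the frame of pin_hole below -0.026 m and z of bow_nose in the frame of pin_hole below -0.013 m and value of joint bow below 0.08 rad and angle between cotter_tab's own z axis and vertical below 0.2 rad and linear speed of cotter below 0.02 m/s); the robot touches nothing.
It fails at once if more than 25 N on the clevis pin from the robot (contact force between pin and the fingers above 25 N or contact force between pin and the arm above 25 N).
It fails at once if the cotter's leg or its bridge is pressed on the pin or the press with more than 25 N (contact force between any of cotter_c0, cotter_c1, cotter_c2 and pin above 25 N or contact force between any of cotter_c0, cotter_c1, cotter_c2 and press above 25 N).
It fails at once if a bystander is shifted by more than 20 mm (distance of any of bowl, bottle, jar, basket from where it was at the start of the episode above 0.02 m).
It also fails if it takes over 72 s, if anything falls off the work surface, if the arm or the gripper's body presses on something with over 40 N, if the wrist force passes 120 N, or if a joint passes its speed limit or range.

## Working session

There is one attempt and no reset: what is moved stays moved. The work goes in short steps, Python scripts to look and compute and a tool call to move; the robot and the scene stay as the last step left them, time stands still between calls to the robot, and variables do not carry over. Pictures are saved under pics/ and viewed, about 8 in all and at most 12, crops included, and the job is handed in when it is done.

Besides the shell and the picture viewer there is one more tool, called after "Request:" as name(argument=value, ...), one argument or row to a line, values as JSON. arm_command: Moves the arm, as the interface text tells. Its arguments: {"type":"object","properties":{"series":{"type":"array","items":{"type":"array","items":{"type":"number"}}}},"required":["series"]}

```bash
mkdir -p pics; cat > h.py <<'E'
import numpy as np, cv2
from bench import ctrl, camera, camera_model
from scipy.spatial.transform import Rotation as R
def rot(q): q=np.array(q,float); return R.from_quat(q[[1,2,3,0]]).as_matrix()
def cam(n):
    m=camera_model(n); a=np.array(m["attitude"],float)
    return np.array(m["K"],float),np.array(m["distortion"],float),np.array(m["position"],float),(rot(a) if a.size==4 else a)
def ray(n,uv):
    K,D,p,A=cam(n); x=cv2.undistortPoints(np.array(uv,float).reshape(-1,1,2),K,D)[:,0]
    return p,np.c_[x,np.ones(len(x))]@A.T
def plane(n,uv,z):
    p,d=ray(n,uv); return p+d*((z-p[2])/d[:,2])[:,None]
def depthpts(n,uv,dep):
    p,d=ray(n,uv); return p+d*np.array(dep,float)[:,None]
def proj(n,P):
    K,D,p,A=cam(n); return cv2.projectPoints((np.array(P,float).reshape(-1,3)-p)@A,np.zeros(3),np.zeros(3),K,D)[0][:,0]
def save(n,im): cv2.imwrite("pics/"+n,im[:,:,::-1])
def st():
    o=ctrl.get_obs(); return o
E
python3 - <<'E'
from h import *
for n in("top","side"):
    im,d=camera(n); save(n+"0.png",im); np.savez(n+"0.npz",im=im,d=d); print(n,camera_model(n))
print(ctrl.get_obs())
E
```

```text
top {'K': array([[400.00801484,   0.        , 315.30371022],
       [  0.        , 400.00801484, 200.47958159],
       [  0.        ,   0.        ,   1.        ]]), 'distortion': array([-0.0130429,  0.       ,  0.       ,  0.       ,  0.       ]), 'position': array([ 0.43699587, -0.01790923,  0.98367636]), 'attitude': array([ 0.04272099, -0.69844845,  0.71218057, -0.05606703])}
side {'K': array([[391.0460509 ,   0.        , 324.92166488],
       [  0.        , 391.0460509 , 199.62360693],
       [  0.        ,   0.        ,   1.        ]]), 'distortion': array([-0.07254262,  0.        ,  0.        ,  0.        ,  0.        ]), 'position': array([ 0.41837898, -0.8077109 ,  0.60560751]), 'attitude': array([-0.47017409,  0.87992839, -0.0589567 ,  0.03444518])}
{'time_s': 0.1, 'q': array([ 1.01570473e+00,  1.81459085e-01,  1.60789990e+00,  3.12997230e-05,
        1.35377445e+00, -2.06281870e-01]), 'dq': array([ 7.67146049e-05, -9.14175749e-05, -9.87007771e-04, -6.34377148e-04,
        5.61251499e-04, -1.85325596e-03]), 'joint_efforts': array([ 3.94544450e-04, -4.45874190e+01, -3.52240705e+01, -2.91993283e-04,
        4.22577490e-03,  2.82896927e-06]), 'eef_pos': array([0.19628912, 0.54006231, 0.30308237]), 'eef_rot': array([-3.00431933e-04,  1.73525340e-01,  9.84829103e-01, -7.09562613e-04]), 'wrist_force': array([ 0.32095958,  0.17902123, -0.1465822 ]), 'torque': array([-0.08168192,  0.03371967, -0.00938974]), 'opening': 1.0021106997876685}
```

View pics/top0.png

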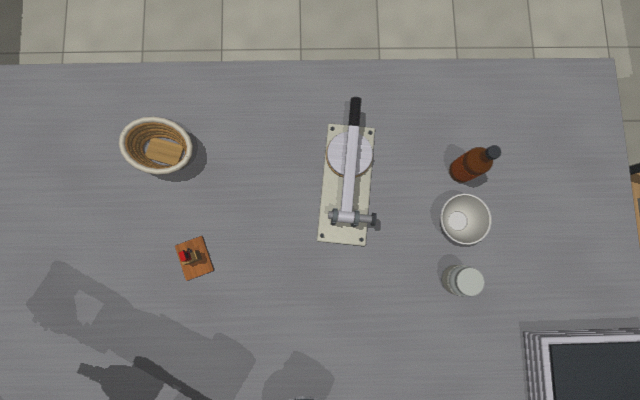

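View pics/side0.png

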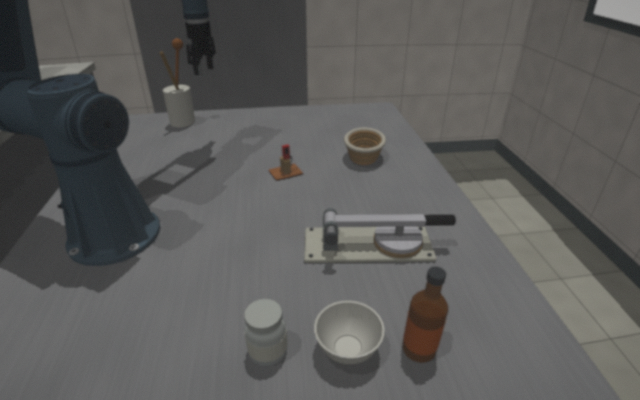

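```bash
python3 - <<'E'
from h import *
z=np.load("top0.npz"); im=z["im"]; d=z["d"]
a=cv2.resize(im[225:290,165:225],None,fx=6,fy=6,interpolation=cv2.INTER_CUBIC)
b=cv2.resize(im[190:255,310:390],None,fx=6,fy=6,interpolation=cv2.INTER_CUBIC)
save("crop0.png",np.hstack([a[:390],b[:390]])[:, :800])
h=cv2.cvtColor(im,cv2.COLOR_RGB2HSV); print(im[132,334],im[238,345],im[270,190],im[256,184],im[240,195])
def big(m,box):
    q=np.zeros_like(m);x0,y0,x1,y1=box;q[y0:y1,x0:x1]=m[y0:y1,x0:x1]
    c,_=cv2.findContours(q,cv2.RETR_EXTERNAL,cv2.CHAIN_APPROX_NONE); return max(c,key=cv2.contourArea)
def rect(c,zz):
    w=plane("top",c[:,0,:],zz)[:,:2]
    r=cv2.minAreaRect((w*1000).astype(np.float32)); return r
f=im.astype(int)
m=((f[...,0]-f[...,2]>14)&(f[...,0]>120)).astype(np.uint8)*255
m=cv2.morphologyEx(m,cv2.MORPH_CLOSE,np.ones((9,9)))
c=big(m,(300,110,395,260)); print("plate",rect(c,.012))
m2=((f[...,0]-f[...,2]>40)).astype(np.uint8)*255
m2=cv2.morphologyEx(m2,cv2.MORPH_CLOSE,np.ones((3,3)))
c=big(m2,(165,225,225,290)); print("foot",rect(c,.008))
mr=((f[...,0]>110)&(f[...,1]<50)&(f[...,2]<50)).astype(np.uint8)*255
c=big(mr,(165,225,225,290)); print("red",c.reshape(-1,2).min(0),c.reshape(-1,2).max(0),rect(c,.094))
ys,xs=np.where(mr[225:290,165:225]); P=depthpts("top",np.c_[xs+165,ys+225],d[ys+225,xs+165]); print(np.median(P,0),P.min(0),P.max(0))
# base corners
# heights around pin
for (u,v) in [(345,216),(374,219),(365,218),(332,217)]: print(u,v,depthpts("top",[[u,v]],[d[v,u]]))
E
```

```text
[180 178 165] [186 184 170] [156 100  58] [154  32  30] [146  93  59]
plate ((615.7064819335938, -114.0031967163086), (116.65907287597656, 295.2333068847656), 83.43020629882812)
foot ((440.521484375, 257.88226318359375), (88.92005157470703, 68.89605712890625), 19.7180118560791)
red [179 251] [185 260] ((444.7540283203125, 259.15386962890625), (20.415668487548828, 9.55726432800293), 19.620681762695312)
[0.44443343 0.25887302 0.09395088] [ 0.43559766 -0.01790923  0.09103785] [0.45529177 0.26620653 0.98367636]
345 216 [[ 0.52628049 -0.10223101  0.08901259]]
374 219 [[ 0.51811746 -0.16713878  0.09054144]]
365 218 [[ 0.52156239 -0.14818409  0.08198891]]
332 217 [[ 0.52552169 -0.07349165  0.07938415]]
```

View pics/crop0.png

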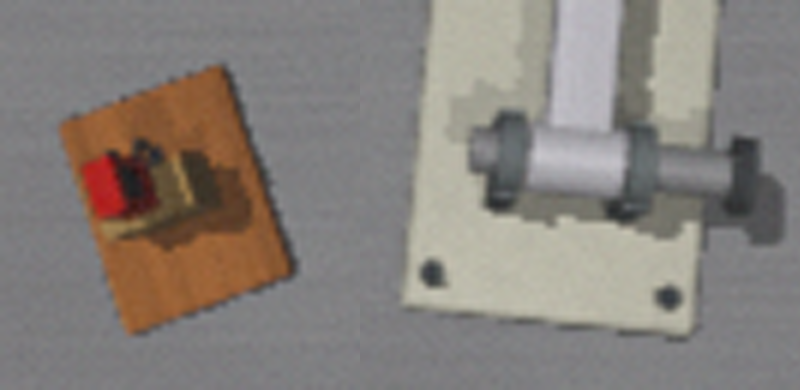

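```bash
cat >> h.py <<'E'
O=np.array([.5263,-.1037]); YAW=np.radians(-6.57)
def press(px,py): c,s=np.cos(YAW),np.sin(YAW); return O+np.array([c*px-s*py,s*px+c*py])
def go(xy,z,ydeg):
    "shift/turn to TCP at xy,z pointing down with tool y at ydeg"
    o=ctrl.get_obs(); p=o["eef_pos"]; A=rot(o["eef_rot"])
    a=np.radians(ydeg); y=np.array([np.cos(a),np.sin(a),0]); zz=np.array([0,0,-1.]); B=np.c_[np.cross(y,zz),y,zz]
    r=R.from_matrix(A.T@B).as_rotvec(degrees=True); t=A.T@(np.r_[xy,z]-p)
    print("t",t.round(4),"r",r.round(2),"| pos",p.round(4),"F",o["wrist_force"].round(1),"t=%.1f"%o["time_s"],"op %.3f"%o["opening"])
E
python3 - <<'E'
from h import *
go(press(0,-.105),.25,-6.57)
E
```

```text
t [-0.5545 -0.5943  0.0538] r [-9.000e-02  4.000e-02  7.658e+01] | pos [0.1963 0.5401 0.3031] F [ 0.3  0.2 -0.1] t=0.1 op 1.002
```

Request:
arm_command(
  series=[
    [-0.5545, -0.5943, 0.0538, 0, 0, 76.58, 0],
    [-0.5545, -0.5943, 0.0538, 0, 0, 76.58, 0],
    [-0.5545, -0.5943, 0.0538, 0, 0, 76.58, 0],
    [-0.5545, -0.5943, 0.0538, 0, 0, 76.58, 0],
    [-0.5545, -0.5943, 0.0538, 0, 0, 76.58, 0],
  ],
)

```text
time_s: 0.6
eef_pos: [0.2941, 0.309, 0.287]
eef_rot: [0.0, 0.524, 0.851, -0.0]
wrist_force: [0.3, -0.6, 0.5]
opening: 0.145
```

```bash
python3 -c "
from h import *
go(press(0,-.105),.25,-6.57)"
```

```text
t [-0.5608 -0.036   0.037 ] r [-1.000e-02  1.000e-02  3.331e+01] | pos [0.2941 0.309  0.287 ] F [ 0.3 -0.6  0.5] t=0.6 op 0.145
```

Request:
arm_command(
  series=[
    [-0.5608, -0.036, 0.037, 0, 0, 33.31, 0],
    [-0.5608, -0.036, 0.037, 0, 0, 33.31, 0],
    [-0.5608, -0.036, 0.037, 0, 0, 33.31, 0],
    [-0.5608, -0.036, 0.037, 0, 0, 33.31, 0],
    [-0.5608, -0.036, 0.037, 0, 0, 33.31, 0],
  ],
)

```text
time_s: 1.1
eef_pos: [0.3932, 0.0799, 0.2709]
eef_rot: [0.0, 0.746, 0.666, 0.0]
wrist_force: [0.8, 0.6, -0.2]
opening: 0.002
```

Request:
arm_command(
  series=[
    [-0.2716, 0.1545, 0.0206, 0, 0, 0, 0],
    [-0.2716, 0.1545, 0.0206, 0, 0, 0, 0],
    [-0.2716, 0.1545, 0.0206, 0, 0, 0, 0],
    [-0.2716, 0.1545, 0.0206, 0, 0, 0, 0],
    [-0.2716, 0.1545, 0.0206, 0, 0, 0, 0],
  ],
)

```text
time_s: 1.6
eef_pos: [0.4922, -0.1492, 0.254]
eef_rot: [-0.0, 0.745, 0.667, 0.0]
wrist_force: [1.0, -0.2, 0.9]
opening: 0.001
```

```bash
python3 -c "
from h import *
go(press(0,-.105),.135,-6.57)"
```

```text
t [-0.056   0.0284  0.119 ] r [-0.02 -0.02  0.27] | pos [ 0.4922 -0.1492  0.254 ] F [ 1.  -0.2  0.9] t=1.6 op 0.001
```

Request:
arm_command(
  series=[
    [-0.056, 0.0284, 0, 0, 0, 0.27, 0],
    [-0.056, 0.0284, 0, 0, 0, 0.27, 0],
    [-0.056, 0.0284, 0.05, 0, 0, 0.27, 0],
    [-0.056, 0.0284, 0.1, 0, 0, 0.27, 0],
    [-0.056, 0.0284, 0.119, 0, 0, 0.27, 0],
  ],
)

```text
time_s: 2.1
eef_pos: [0.511, -0.2036, 0.1303]
eef_rot: [-0.004, 0.746, 0.666, -0.001]
wrist_force: [0.8, 0.0, 0.2]
opening: 0.002
```

```bash
python3 -c "
from h import *
go(press(0,-.086),.135,-6.57)
im,d=camera('side'); a=im[170:290,270:450]; save('s1.png',cv2.resize(a,None,fx=4,fy=4,interpolation=cv2.INTER_CUBIC))
print(ctrl.get_obs()['wrist_force'])"
```

```text
t [ 0.015   0.0037 -0.0047] r [-0.44 -0.24  0.02] | pos [ 0.511  -0.2036  0.1303] F [0.8 0.  0.2] t=2.1 op 0.002
[-2.70892158  0.57069557 -1.14932414]
```

View pics/s1.png

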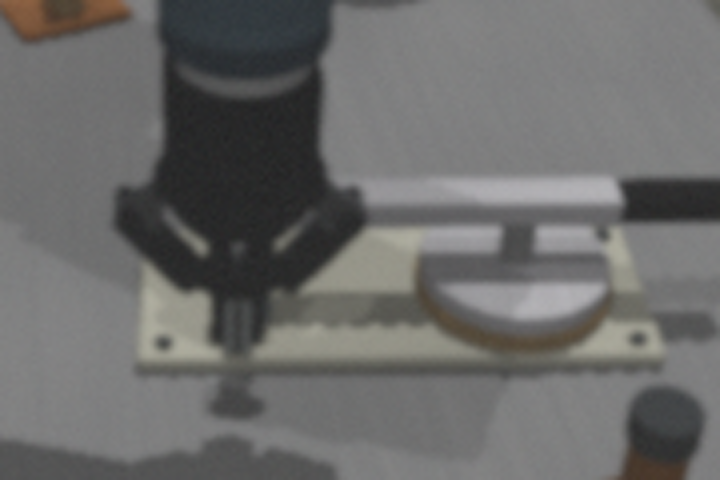

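Request:
arm_command(
  series=[
    [0.004, 0, 0, 0, 0, 0, 0],
    [0.008, 0, 0, 0, 0, 0, 0],
    [0.012, 0, 0, 0, 0, 0, 0],
    [0.015, 0, 0, 0, 0, 0, 0],
    [0.018, 0, 0, 0, 0, 0, 0],
  ],
)

```text
time_s: 2.65
eef_pos: [0.5168, -0.1879, 0.1367]
eef_rot: [0.001, 0.746, 0.666, 0.0]
wrist_force: [-0.6, 0.1, 0.5]
opening: 0.002
```

```bash
python3 -c "
from h import *
go(press(0,-.055),.135,-6.57)"
```

```text
t [ 0.0297 -0.0002  0.0017] r [0.11 0.06 0.06] | pos [ 0.5168 -0.1879  0.1367] F [-0.6  0.1  0.5] t=2.6 op 0.002
```

Request:
arm_command(
  series=[
    [0.003, 0, 0, 0, 0, 0, 0],
    [0.006, 0, 0, 0, 0, 0, 0],
    [0.009, 0, 0, 0, 0, 0, 0],
    [0.012, 0, 0, 0, 0, 0, 0],
    [0.014, 0, 0, 0, 0, 0, 0],
  ],
)

```text
time_s: 3.15
eef_pos: [0.5179, -0.1754, 0.136]
eef_rot: [0.001, 0.746, 0.666, -0.001]
wrist_force: [-2.6, -6.0, 0.9]
opening: 0.005
```

```bash
python3 -c "
from h import *
go(press(0,-.055),.135,-6.57)"
```

```text
t [0.0171 0.0002 0.0009] r [0.04 0.15 0.03] | pos [ 0.5179 -0.1754  0.136 ] F [-2.6 -6.   0.9] t=3.1 op 0.005
```

Request:
arm_command(
  series=[
    [0.003, 0, 0, 0, 0, 0, 0],
    [0.006, 0, 0, 0, 0, 0, 0],
    [0.009, 0, 0, 0, 0, 0, 0],
    [0.011, 0, 0, 0, 0, 0, 0],
    [0.013, 0, 0, 0, 0, 0, 0],
  ],
)

```text
time_s: 3.65
eef_pos: [0.5194, -0.1625, 0.136]
eef_rot: [0.001, 0.746, 0.666, -0.001]
wrist_force: [-1.9, -5.8, 0.4]
opening: -0.001
```

Request:
arm_command(
  series=[
    [0.001, 0, 0, 0, 0, 0, 0],
    [0.002, 0, 0, 0, 0, 0, 0],
    [0.003, 0, 0, 0, 0, 0, 0],
    [0.004, 0, 0, 0, 0, 0, 0],
    [0.004, 0, 0, 0, 0, 0, 0],
  ],
)

```text
time_s: 4.15
eef_pos: [0.5199, -0.1584, 0.136]
eef_rot: [0.001, 0.746, 0.666, -0.001]
wrist_force: [-1.2, -5.6, 0.7]
opening: 0.001
```

```bash
python3 -c "
from h import *
go(press(0,-.050),.135,-6.57)
im,d=camera('top'); save('t1.png',cv2.resize(im[180:260,300:400],None,fx=6,fy=6,interpolation=cv2.INTER_CUBIC))"
```

```text
t [0.0051 0.0001 0.001 ] r [0.05 0.13 0.03] | pos [ 0.5199 -0.1584  0.136 ] F [-1.2 -5.6  0.7] t=4.2 op 0.001
```

View pics/t1.png

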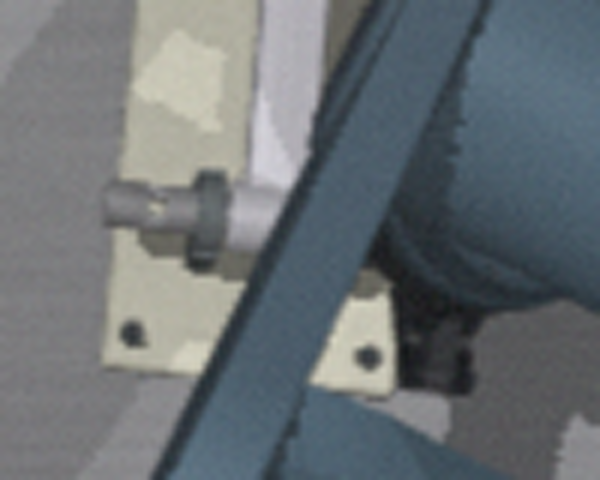

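Request:
arm_command(
  series=[
    [0.0005, 0, 0, 0, 0, 0, 0],
    [0.001, 0, 0, 0, 0, 0, 0],
    [0.0015, 0, 0, 0, 0, 0, 0],
    [0.002, 0, 0, 0, 0, 0, 0],
    [0.002, 0, 0, 0, 0, 0, 0],
  ],
)

```text
time_s: 4.7
eef_pos: [0.5201, -0.1565, 0.136]
eef_rot: [0.001, 0.746, 0.666, -0.001]
wrist_force: [-1.3, -5.4, 1.4]
opening: -0.002
```

Request:
arm_command(
  series=[
    [0.0002, 0, 0, 0, 0, 0, 0],
    [0.0004, 0, 0, 0, 0, 0, 0],
    [0.0006, 0, 0, 0, 0, 0, 0],
    [0.0008, 0, 0, 0, 0, 0, 0],
    [0.001, 0, 0, 0, 0, 0, 0],
  ],
)

```text
time_s: 5.2
eef_pos: [0.5202, -0.1556, 0.136]
eef_rot: [0.001, 0.746, 0.666, -0.001]
wrist_force: [-2.1, -5.8, 1.0]
opening: -0.001
```

Request:
arm_command(
  series=[
    [0.0002, 0, 0, 0, 0, 0, 0],
    [0.0004, 0, 0, 0, 0, 0, 0],
    [0.0006, 0, 0, 0, 0, 0, 0],
    [0.0008, 0, 0, 0, 0, 0, 0],
    [0.001, 0, 0, 0, 0, 0, 0],
  ],
)

```text
time_s: 5.7
eef_pos: [0.5204, -0.1546, 0.136]
eef_rot: [0.001, 0.746, 0.666, -0.001]
wrist_force: [-2.2, -6.3, 1.2]
opening: 0.003
```

```bash
python3 -c "
from h import *
go(press(0,-.050),.135,-6.57)
print(press(0,.046),proj('top',[np.r_[press(0,.046),.084]]),proj('top',[np.r_[press(0,.066),.075]]))"
```

```text
t [0.0013 0.0001 0.001 ] r [0.05 0.14 0.02] | pos [ 0.5204 -0.1546  0.136 ] F [-2.2 -6.3  1.2] t=5.7 op 0.003
[ 0.53156318 -0.05800209] [[325.20943763 214.26846802]] [[316.32768087 213.85025995]]
```

Request:
arm_command(
  series=[
    [0.0002, 0, 0, 0, 0, 0, 0],
    [0.0004, 0, 0, 0, 0, 0, 0],
    [0.0006, 0, 0, 0, 0, 0, 0],
    [0.0008, 0, 0, 0, 0, 0, 0],
    [0.0008, 0, 0, 0, 0, 0, 0],
  ],
)

```text
time_s: 6.2
eef_pos: [0.5204, -0.1544, 0.136]
eef_rot: [0.001, 0.746, 0.666, -0.001]
wrist_force: [-2.6, -8.1, 0.7]
opening: -0.003
```

Request:
arm_command(
  series=[
    [0.0001, 0, 0, 0, 0, 0, 0],
    [0.0002, 0, 0, 0, 0, 0, 0],
    [0.0003, 0, 0, 0, 0, 0, 0],
    [0.0004, 0, 0, 0, 0, 0, 0],
    [0.0004, 0, 0, 0, 0, 0, 0],
  ],
)

```text
time_s: 6.7
eef_pos: [0.5204, -0.1543, 0.136]
eef_rot: [0.002, 0.746, 0.666, -0.001]
wrist_force: [-2.1, -10.4, 1.2]
opening: 0.002
```

Request:
arm_command(
  series=[
    [0.0002, 0, 0, 0, 0, 0, 0],
    [0.0003, 0, 0, 0, 0, 0, 0],
    [0.0004, 0, 0, 0, 0, 0, 0],
    [0.0005, 0, 0, 0, 0, 0, 0],
    [0.0005, 0, 0, 0, 0, 0, 0],
  ],
)

```text
time_s: 7.2
eef_pos: [0.5204, -0.1543, 0.136]
eef_rot: [0.002, 0.746, 0.666, -0.001]
wrist_force: [-3.6, -11.9, -1.8]
opening: 0.001
```

Request:
arm_command(
  series=[
    [-0.01, 0, 0, 0, 0, 0, 0],
    [-0.04, 0, 0, 0, 0, 0, 0],
    [-0.04, 0, -0.05, 0, 0, 0, 0],
    [-0.04, 0, -0.1, 0, 0, 0, 0],
    [-0.04, 0, -0.13, 0, 0, 0, 0],
  ],
)

```text
time_s: 7.7
eef_pos: [0.5167, -0.1922, 0.2691]
eef_rot: [0.002, 0.746, 0.665, 0.001]
wrist_force: [0.6, -0.4, 0.1]
opening: -0.0
```

```bash
python3 -c "
from h import *
go((.4445,.259),.25,109.6)"
```

```text
t [ 0.44   -0.1233  0.0182] r [ 6.0000e-02  2.4000e-01 -1.1617e+02] | pos [ 0.5167 -0.1922  0.2691] F [ 0.6 -0.4  0.1] t=7.7 op -0.000
```

Request:
arm_command(
  series=[
    [0.44, -0.1233, 0.0182, 0, 0, -116.17, 0.0854],
    [0.44, -0.1233, 0.0182, 0, 0, -116.17, 0.0854],
    [0.44, -0.1233, 0.0182, 0, 0, -116.17, 0.0854],
    [0.44, -0.1233, 0.0182, 0, 0, -116.17, 0.0854],
    [0.44, -0.1233, 0.0182, 0, 0, -116.17, 0.0854],
  ],
)

```text
time_s: 8.2
eef_pos: [0.4755, 0.0571, 0.2556]
eef_rot: [0.0, 0.448, 0.894, 0.0]
wrist_force: [0.6, -0.5, -0.0]
opening: 0.848
```

```bash
python3 -c "
from h import *
go((.4445,.259),.25,109.6)"
```

```text
t [0.1803 0.096  0.0057] r [ 4.000e-02  1.000e-02 -7.284e+01] | pos [0.4755 0.0571 0.2556] F [ 0.6 -0.5 -0. ] t=8.2 op 0.848
```

Request:
arm_command(
  series=[
    [0.1803, 0.096, 0.0057, 0, 0, -72.84, 0.0854],
    [0.1803, 0.096, 0.0057, 0, 0, -72.84, 0.0854],
    [0.1803, 0.096, 0.0057, 0, 0, -72.84, 0.0854],
    [0.1803, 0.096, 0.0057, 0, 0, -72.84, 0.0854],
    [0.1803, 0.096, 0.0057, 0, 0, -72.84, 0.0854],
  ],
)

```text
time_s: 8.7
eef_pos: [0.4445, 0.2622, 0.2497]
eef_rot: [-0.0, 0.086, 0.996, 0.001]
wrist_force: [1.0, -0.9, 0.8]
opening: 1.002
```

Request:
arm_command(
  series=[
    [0, 0, 0, 0, 0, -29.9, 0.0854],
    [0, 0, 0, 0, 0, -29.9, 0.0854],
    [0, 0, 0, 0, 0, -29.9, 0.0854],
    [0, 0, 0, 0, 0, -29.9, 0.0854],
    [0, 0, 0, 0, 0, -29.9, 0.0854],
  ],
)

```text
time_s: 9.2
eef_pos: [0.4462, 0.2574, 0.2497]
eef_rot: [-0.0, -0.168, 0.986, 0.0]
wrist_force: [-0.5, -0.3, -0.0]
opening: 0.996
```

```bash
python3 - <<'E'
from h import *
go((.4445,.259),.137,109.6)
im,d=camera("top"); np.savez("t2.npz",im=im,d=d)
im2,d2=camera("side"); np.savez("s2.npz",im=im2,d=d2)
a=cv2.resize(im[195:235,305:365],None,fx=6,fy=6,interpolation=cv2.INTER_CUBIC)
b=cv2.resize(im2[110:190,255:315],None,fx=6,fy=6,interpolation=cv2.INTER_CUBIC)
c=cv2.resize(im2[200:260,315:375],None,fx=6,fy=6,interpolation=cv2.INTER_CUBIC)
H=np.zeros((600,720,3),np.uint8); H[:240,:360]=a; H[240:600,:360]=c; H[:480,360:]=b; save("c2.png",H)
print(ctrl.get_obs()["q"])
E
```

```text
t [0.001  0.002  0.1127] r [ 0.02 -0.03 -0.26] | pos [0.4462 0.2574 0.2497] F [-0.5 -0.3 -0. ] t=9.2 op 0.996
[ 2.92250310e-01  1.04201446e-01  1.80868346e+00  2.65866766e-04
  1.22900033e+00 -1.61339081e+00]
```

View pics/c2.png

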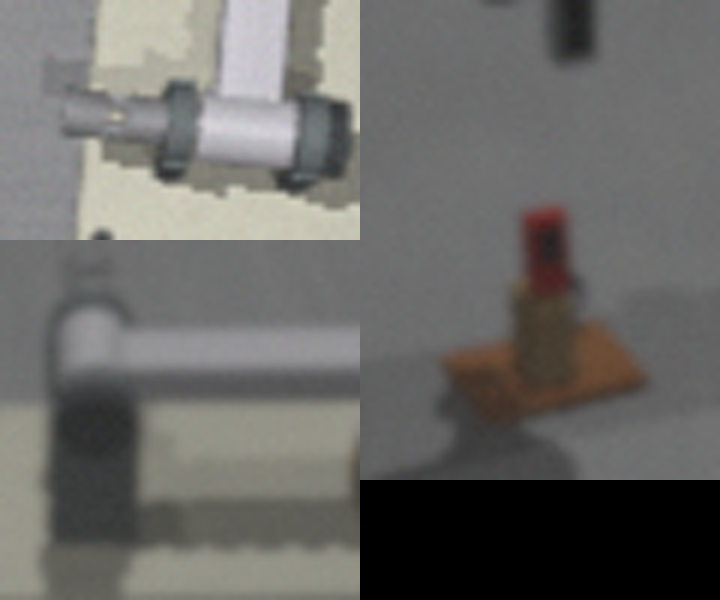

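```bash
python3 - <<'E'
from h import *
z=np.load("t2.npz"); im=z["im"].astype(int); d=z["d"]
print(im[210:219,312:334].sum(2)//3)
c,s=np.cos(YAW),np.sin(YAW)
def pr(u,v,zz):
    w=plane("top",[[u,v]],zz)[0,:2]-O; return np.round(1000*np.array([c*w[0]+s*w[1],-s*w[0]+c*w[1]]),1)
print("hole",pr(323.75,213.75,.084),"end",pr(315.1,213.3,.075))
print((d[210:219,312:330]*1000).astype(int))
E
```

```text
[[128 127 124 124 114 114 110 106 118 117 123 158 164 162 161 145 165 167
  169 154  94  76]
 [139 139 138 132 130 131 126 124 118 114 115 127 152 147 128 115 116 113
  124 115  89  87]
 [139 143 141 138 147 141 137 135 132 130 125 122 131 131 133 129 124 124
  125 123 113 103]
 [140 138 136 131 151 152 150 143 146 142 144 138 141 126 131 140 141 140
  138 140 129 110]
 [141 141 135 125 142 143 145 147 145 146 148 160 182 153 139 151 154 152
  150 151 143 122]
 [138 140 136 131 126 130 134 131 137 134 132 128 134 128 142 150 153 154
  156 156 147 113]
 [142 140 136 113 105 109 112 116 119 122 132 145 145 133 130 132 137 133
  139 139 126 109]
 [141 142 137 120  99  97 100 103 108 114 122 110 118 115 112 114 114 121
  119 112 101 110]
 [144 143 143 140 138 141 146 167 183 155 117 108 107 104  96  96  96  98
  102  98  85 105]]
hole [ 0.9 49.4] end [ 1.  68.9]
[[990 987 987 988 909 911 910 909 911 912 911 978 977 978 978 979 977 978]
 [990 988 987 988 906 907 905 906 912 907 907 909 909 908 908 909 912 911]
 [993 987 988 988 905 903 902 908 907 906 907 908 910 910 906 905 905 908]
 [987 990 993 988 903 905 905 903 903 907 904 977 978 977 908 905 906 906]
 [988 987 989 989 905 903 908 906 907 906 904 976 977 977 905 904 905 904]
 [991 989 987 987 910 906 906 904 906 906 907 975 980 976 903 903 907 903]
 [989 988 987 983 907 908 909 907 903 904 904 907 907 908 903 907 904 907]
 [990 986 990 988 912 909 912 910 907 911 905 906 907 904 907 908 908 905]
 [986 988 988 986 990 987 988 977 974 975 978 975 974 976 912 910 908   0]]
```

Request:
arm_command(
  series=[
    [0.001, 0.002, 0.04, 0, 0, -0.2, 0.0854],
    [0.001, 0.002, 0.08, 0, 0, -0.2, 0.0854],
    [0.001, 0.002, 0.1, 0, 0, -0.2, 0.0854],
    [0.001, 0.002, 0.112, 0, 0, -0.2, 0.0854],
    [0.001, 0.002, 0.112, 0, 0, -0.2, 0.0854],
  ],
)

```text
time_s: 9.8
eef_pos: [0.4439, 0.2586, 0.1364]
eef_rot: [-0.002, -0.169, 0.986, -0.0]
wrist_force: [0.8, 1.0, -0.8]
opening: 1.001
```

Request:
arm_command(
  series=[
    [0, 0, 0, 0, 0, 0, 0],
    [0, 0, 0, 0, 0, 0, 0],
    [0, 0, 0, 0, 0, 0, 0],
    [0, 0, 0, 0, 0, 0, 0],
    [0, 0, 0, 0, 0, 0, 0],
  ],
)

```text
time_s: 10.3
eef_pos: [0.445, 0.259, 0.1384]
eef_rot: [0.0, -0.169, 0.986, 0.0]
wrist_force: [-0.3, 0.2, 0.1]
opening: 0.143
```

Request:
arm_command(
  series=[
    [0, 0, 0, 0, 0, 0, 0],
    [0, 0, 0, 0, 0, 0, 0],
    [0, 0, 0, 0, 0, 0, 0],
    [0, 0, 0, 0, 0, 0, 0],
    [0, 0, 0, 0, 0, 0, 0],
  ],
)

```text
time_s: 10.8
eef_pos: [0.4451, 0.2591, 0.1385]
eef_rot: [0.0, -0.169, 0.986, 0.0]
wrist_force: [-1.2, -0.4, 6.6]
opening: 0.13
```

Request:
arm_command(
  series=[
    [0, 0, -0.008, 0, 0, 0, 0],
    [0, 0, -0.016, 0, 0, 0, 0],
    [0, 0, -0.026, 0, 0, 0, 0],
    [0, 0, -0.04, 0, 0, 0, 0],
    [0, 0, -0.07, 0, 0, 0, 0],
  ],
)

```text
time_s: 11.3
eef_pos: [0.4432, 0.2585, 0.2073]
eef_rot: [-0.002, -0.169, 0.986, -0.0]
wrist_force: [0.6, 0.1, -0.7]
opening: 0.126
```

```bash
python3 -c "
from h import *
go(press(0,.0485),.235,83.43)
print(rot(ctrl.get_obs()['eef_rot']).round(3))"
```

```text
t [ 0.0214 -0.3255 -0.0277] r [-0.05 -0.26 26.08] | pos [0.4432 0.2585 0.2073] F [ 0.6  0.1 -0.7] t=11.3 op 0.126
[[-0.943 -0.334 -0.004]
 [-0.334  0.943 -0.001]
 [ 0.005  0.    -1.   ]]
```

Request:
arm_command(
  series=[
    [0.0214, -0.3255, -0.0277, 0, 0, 26.08, 0],
    [0.0214, -0.3255, -0.0277, 0, 0, 26.08, 0],
    [0.0214, -0.3255, -0.0277, 0, 0, 26.08, 0],
    [0.0214, -0.3255, -0.0277, 0, 0, 26.08, 0],
    [0.0214, -0.3255, -0.0277, 0, 0, 26.08, 0],
  ],
)

```text
time_s: 11.8
eef_pos: [0.5126, 0.0173, 0.2305]
eef_rot: [0.001, 0.057, 0.998, -0.0]
wrist_force: [1.3, -0.2, -1.4]
opening: 0.13
```

```bash
python3 -c "
from h import *
go(press(0,.0485),.235,83.43)"
```

```text
t [-0.0275 -0.0702 -0.0044] r [ 0.    0.07 -0.01] | pos [0.5126 0.0173 0.2305] F [ 1.3 -0.2 -1.4] t=11.8 op 0.130
```

Request:
arm_command(
  series=[
    [-0.0275, -0.0702, -0.0044, 0, 0, 0, 0],
    [-0.0275, -0.0702, -0.0044, 0, 0, 0, 0],
    [-0.0275, -0.0702, -0.0044, 0, 0, 0, 0],
    [-0.0275, -0.0702, -0.0044, 0, 0, 0, 0],
    [-0.0275, -0.0702, -0.0044, 0, 0, 0, 0],
  ],
)

```text
time_s: 12.3
eef_pos: [0.5312, -0.0527, 0.2336]
eef_rot: [-0.0, 0.057, 0.998, 0.0]
wrist_force: [1.2, 0.8, 0.1]
opening: 0.125
```

```bash
python3 - <<'E'
from h import *
go(press(0,.0485),.215,83.43)
im2,d2=camera("side"); np.savez("s3.npz",im=im2,d=d2)
f=im2.astype(int)
save("c3.png",cv2.resize(im2[140:250,290:390],None,fx=5,fy=5,interpolation=cv2.INTER_CUBIC))
m=((f[...,0]>50)&(f[...,0]>2*f[...,1])&(f[...,0]>2*f[...,2]))[120:260,280:400]
v,u=np.where(m); print(u.min()+280,u.max()+280,v.min()+120,v.max()+120,len(u))
o=ctrl.get_obs(); p=o["eef_pos"]; A=rot(o["eef_rot"])
for k in (.054,.0635,.0825,.117): print(k,proj("side",[p+A@[0,0,k]]).round(1))
e=[p+A@np.array([sx*.011,sy*.006,k]) for sx in(-1,1) for sy in (-1,1) for k in(.0445,.0825)]
print(proj("side",e).round(1).tolist())
E
```

```text
t [-0.001  -0.0027  0.0186] r [ 0.02 -0.03  0.04] | pos [ 0.5312 -0.0527  0.2336] F [1.2 0.8 0.1] t=12.3 op 0.125
330 330 181 181 1
0.054 [[327.9 168.3]]
0.0635 [[327.9 172. ]]
0.0825 [[327.8 179.3]]
0.117 [[327.7 192.1]]
[[333.0, 165.8], [332.7, 180.6], [332.8, 163.2], [332.5, 177.9], [323.1, 165.9], [323.0, 180.7], [323.0, 163.3], [322.9, 178.0]]
```

View pics/c3.png

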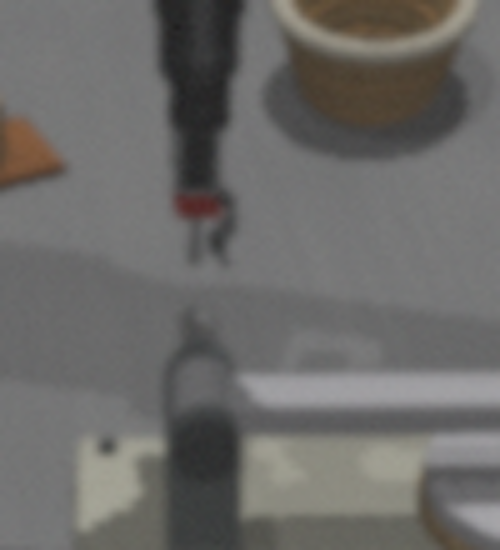

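```bash
python3 - <<'E'
from h import *
z=np.load("s3.npz"); f=z["im"].astype(int).sum(2)//3
print("leg rows"); print(f[182:195,320:342]); print("pin end rows"); print(f[199:213,318:342])
q=lambda x,y,zz: proj("side",[np.r_[press(x,y),zz]]).round(1)[0]
print("lug edges z75 y-30",q(-.017,-.03,.07),q(.017,-.03,.07),"top",q(0,-.03,.09))
print("pin end edges",q(-.009,.068,.075),q(.009,.068,.075),q(0,.068,.084),"hole",q(0,.0485,.084))
print("lug2 top",q(0,.03,.09))
E
```

```text
leg rows
[[119 120 120 114 105  88  74  63  59  58  61  63  65  72  78  77  83  99
  112 115 117 117]
 [119 120 119 116 110 100  88  77  72  70  77  82  83  82  79  74  78  96
  109 114 117 118]
 [120 120 120 117 116 111 106  96  85  82  90 101  95  86  75  69  77  97
  110 114 116 116]
 [120 119 119 120 117 116 113 104  91  86  98 101  94  81  70  68  79  96
  111 115 117 116]
 [121 121 118 117 119 117 114 105  92  88  96  94  80  67  68  72  85 102
  112 114 116 116]
 [118 118 118 118 118 116 113 103  90  86  94  86  71  61  67  81  98 109
  116 117 116 116]
 [120 121 119 118 117 116 112 102  88  85  93  87  69  57  70  90 107 115
  118 117 118 118]
 [117 119 118 117 116 116 109 100  86  86  94  91  76  65  73  97 112 118
  117 117 115 115]
 [119 117 118 118 116 116 111  99  85  86  95  97  87  77  81  98 112 117
  118 115 117 117]
 [119 118 119 117 117 117 112  99  87  89  99 108 102  93  88  99 112 116
  117 117 118 117]
 [118 119 118 117 116 115 113 103  95  98 106 112 112 104  95  96 108 113
  116 117 117 117]
 [117 116 116 116 118 116 114 112 108 108 112 117 117 112 105 105 11
[... 1009 characters left out ...]
 102
  106 105 106 105 104 104]
 [104 104 105 105 105 105 101  97  86  75  72  71  71  73  81  87  96 102
  104 105 105 106 104 105]
 [104 105 104 106 105 104  99  92  78  71  69  67  69  74  77  83  88  96
  102 104 107 105 103 104]
 [103 105 105 105 105 101  93  81  73  70  71  74  73  76  77  80  84  91
   97 103 106 105 104 104]
 [104 105 105 104 103  95  86  77  74  79  82  85  86  86  83  82  79  84
   94 101 104 103 107 107]
 [104 104 104 104 100  88  81  79  83  88  96  98  97  96  93  89  86  84
   91  99 104 106 106 106]]
lug edges z75 y-30 [321.3 229.7] [336.6 229.6] top [329.1 222.4]
pin end edges [324.  202.9] [331.5 202.9] [327.8 199.8] hole [328.  204.4]
lug2 top [328.3 206.8]
```

```bash
python3 -c "
from h import *
go(press(.0005,.0485),.207,83.43)"
```

```text
t [-0.0015 -0.003   0.0265] r [ 0.02 -0.03  0.08] | pos [ 0.5312 -0.0524  0.2335] F [-0.9 -0.1 -0.5] t=12.3 op 0.127
```

Request:
arm_command(
  series=[
    [-0.0015, -0.003, 0, 0, 0, 0, 0],
    [-0.0015, -0.003, 0.01, 0, 0, 0, 0],
    [-0.0015, -0.003, 0.02, 0, 0, 0, 0],
    [-0.0015, -0.003, 0.0265, 0, 0, 0, 0],
    [-0.0015, -0.003, 0.0265, 0, 0, 0, 0],
  ],
)

```text
time_s: 12.85
eef_pos: [0.5318, -0.0564, 0.205]
eef_rot: [-0.002, 0.057, 0.998, 0.0]
wrist_force: [-0.9, -0.3, -0.4]
opening: 0.129
```

```bash
python3 -c "
from h import *
go(press(.0005,.0485),.207,83.43)"
```

```text
t [-0.0005  0.0009 -0.002 ] r [ 0.04 -0.19  0.01] | pos [ 0.5318 -0.0564  0.205 ] F [-0.9 -0.3 -0.4] t=12.8 op 0.129
```

Request:
arm_command(
  series=[
    [-0.0005, 0.0006, 0.0, 0, 0, 0, 0],
    [-0.0005, 0.0006, 0.001, 0, 0, 0, 0],
    [-0.0005, 0.0006, 0.002, 0, 0, 0, 0],
    [-0.0005, 0.0006, 0.003, 0, 0, 0, 0],
    [-0.0005, 0.0006, 0.003, 0, 0, 0, 0],
  ],
)

```text
time_s: 13.35
eef_pos: [0.5333, -0.0563, 0.2039]
eef_rot: [0.0, 0.057, 0.998, -0.0]
wrist_force: [0.2, -0.3, -0.5]
opening: 0.127
```

```bash
python3 -c "
from h import *
go(press(.0005,.0485),.201,83.43)"
```

```text
t [0.0011 0.0006 0.0029] r [ 0.    0.   -0.01] | pos [ 0.5333 -0.0563  0.2039] F [ 0.2 -0.3 -0.5] t=13.3 op 0.127
```

Request:
arm_command(
  series=[
    [0.0011, 0.0006, 0.0, 0, 0, 0, 0],
    [0.0011, 0.0006, 0.001, 0, 0, 0, 0],
    [0.0011, 0.0006, 0.002, 0, 0, 0, 0],
    [0.0011, 0.0006, 0.003, 0, 0, 0, 0],
    [0.0011, 0.0006, 0.003, 0, 0, 0, 0],
  ],
)

```text
time_s: 13.85
eef_pos: [0.5322, -0.0556, 0.2007]
eef_rot: [-0.0, 0.057, 0.998, 0.0]
wrist_force: [-0.3, -0.4, -0.3]
opening: 0.127
```

```bash
python3 -c "
from h import *
go(press(.0005,.0485),.201,83.43)"
```

```text
t [-0.0001  0.     -0.0003] r [ 0.   -0.01 -0.  ] | pos [ 0.5322 -0.0556  0.2007] F [-0.3 -0.4 -0.3] t=13.8 op 0.127
```

Exactly over the estimate, tip at the crown height, no force. Descend gently.

Request:
arm_command(
  series=[
    [0, 0, 0.0005, 0, 0, 0, 0],
    [0, 0, 0.001, 0, 0, 0, 0],
    [0, 0, 0.0015, 0, 0, 0, 0],
    [0, 0, 0.002, 0, 0, 0, 0],
    [0, 0, 0.002, 0, 0, 0, 0],
  ],
)

```text
time_s: 14.35
eef_pos: [0.5323, -0.0556, 0.1988]
eef_rot: [-0.0, 0.057, 0.998, 0.0]
wrist_force: [0.3, 0.6, -0.3]
opening: 0.132
```

Request:
arm_command(
  series=[
    [0, 0, 0.0005, 0, 0, 0, 0],
    [0, 0, 0.001, 0, 0, 0, 0],
    [0, 0, 0.0015, 0, 0, 0, 0],
    [0, 0, 0.002, 0, 0, 0, 0],
    [0, 0, 0.002, 0, 0, 0, 0],
  ],
)

```text
time_s: 14.85
eef_pos: [0.5323, -0.0556, 0.1968]
eef_rot: [-0.0, 0.057, 0.998, 0.0]
wrist_force: [-0.7, -0.5, -0.5]
opening: 0.129
```

Request:
arm_command(
  series=[
    [0, 0, 0.0005, 0, 0, 0, 0],
    [0, 0, 0.001, 0, 0, 0, 0],
    [0, 0, 0.0015, 0, 0, 0, 0],
    [0, 0, 0.002, 0, 0, 0, 0],
    [0, 0, 0.002, 0, 0, 0, 0],
  ],
)

```text
time_s: 15.35
eef_pos: [0.5324, -0.0556, 0.1949]
eef_rot: [0.0, 0.057, 0.998, -0.0]
wrist_force: [1.1, -0.3, -0.9]
opening: 0.13
```

Request:
arm_command(
  series=[
    [0, 0, 0.0005, 0, 0, 0, 0],
    [0, 0, 0.001, 0, 0, 0, 0],
    [0, 0, 0.0015, 0, 0, 0, 0],
    [0, 0, 0.002, 0, 0, 0, 0],
    [0, 0, 0.002, 0, 0, 0, 0],
  ],
)

```text
time_s: 15.85
eef_pos: [0.5324, -0.0556, 0.1929]
eef_rot: [0.0, 0.057, 0.998, -0.0]
wrist_force: [1.5, -0.2, 0.3]
opening: 0.135
```

Request:
arm_command(
  series=[
    [0, 0, 0.001, 0, 0, 0, 0],
    [0, 0, 0.002, 0, 0, 0, 0],
    [0, 0, 0.003, 0, 0, 0, 0],
    [0, 0, 0.004, 0, 0, 0, 0],
    [0, 0, 0.004, 0, 0, 0, 0],
  ],
)

```text
time_s: 16.35
eef_pos: [0.5324, -0.0556, 0.1888]
eef_rot: [0.0, 0.057, 0.998, -0.0]
wrist_force: [2.2, -0.4, -0.9]
opening: 0.131
```

Request:
arm_command(
  series=[
    [0, 0, 0.0005, 0, 0, 0, 0],
    [0, 0, 0.001, 0, 0, 0, 0],
    [0, 0, 0.0015, 0, 0, 0, 0],
    [0, 0, 0.002, 0, 0, 0, 0],
    [0, 0, 0.002, 0, 0, 0, 0],
  ],
)

```text
time_s: 16.85
eef_pos: [0.5327, -0.0557, 0.1875]
eef_rot: [0.0, 0.057, 0.998, -0.0]
wrist_force: [0.7, -0.1, 4.0]
opening: 0.132
```

Request:
arm_command(
  series=[
    [0, 0, 0.0005, 0, 0, 0, 0],
    [0, 0, 0.001, 0, 0, 0, 0],
    [0, 0, 0.0015, 0, 0, 0, 0],
    [0, 0, 0.002, 0, 0, 0, 0],
    [0, 0, 0.002, 0, 0, 0, 0],
  ],
)

```text
time_s: 17.35
eef_pos: [0.5332, -0.0559, 0.1856]
eef_rot: [0.001, 0.057, 0.998, -0.0]
wrist_force: [5.4, -0.4, 4.0]
opening: 0.128
```

Request:
arm_command(
  series=[
    [0, 0, 0.0005, 0, 0, 0, 0],
    [0, 0, 0.001, 0, 0, 0, 0],
    [0, 0, 0.0015, 0, 0, 0, 0],
    [0, 0, 0.002, 0, 0, 0, 0],
    [0, 0, 0.002, 0, 0, 0, 0],
  ],
)

```text
time_s: 17.85
eef_pos: [0.5335, -0.0559, 0.1837]
eef_rot: [0.002, 0.057, 0.998, -0.0]
wrist_force: [6.2, -1.0, 5.0]
opening: 0.13
```

Request:
arm_command(
  series=[
    [0, 0, 0.0005, 0, 0, 0, 0],
    [0, 0, 0.001, 0, 0, 0, 0],
    [0, 0, 0.0015, 0, 0, 0, 0],
    [0, 0, 0.002, 0, 0, 0, 0],
    [0, 0, 0.002, 0, 0, 0, 0],
  ],
)

```text
time_s: 18.35
eef_pos: [0.5337, -0.056, 0.1819]
eef_rot: [0.002, 0.057, 0.998, -0.0]
wrist_force: [5.2, -0.5, 4.0]
opening: 0.13
```

Request:
arm_command(
  series=[
    [0, 0, 0.0005, 0, 0, 0, 0],
    [0, 0, 0.001, 0, 0, 0, 0],
    [0, 0, 0.0015, 0, 0, 0, 0],
    [0, 0, 0.002, 0, 0, 0, 0],
    [0, 0, 0.002, 0, 0, 0, 0],
  ],
)

```text
time_s: 18.85
eef_pos: [0.5336, -0.056, 0.1796]
eef_rot: [0.002, 0.057, 0.998, -0.0]
wrist_force: [7.7, -0.8, 3.0]
opening: 0.13
```

Request:
arm_command(
  series=[
    [0, 0, 0.0005, 0, 0, 0, 0],
    [0, 0, 0.001, 0, 0, 0, 0],
    [0, 0, 0.0015, 0, 0, 0, 0],
    [0, 0, 0.002, 0, 0, 0, 0],
    [0, 0, 0.002, 0, 0, 0, 0],
  ],
)

```text
time_s: 19.35
eef_pos: [0.5336, -0.056, 0.1773]
eef_rot: [0.002, 0.057, 0.998, -0.0]
wrist_force: [8.1, -1.5, 0.4]
opening: 0.129
```

Request:
arm_command(
  series=[
    [0, 0, 0.0005, 0, 0, 0, 0],
    [0, 0, 0.001, 0, 0, 0, 0],
    [0, 0, 0.0015, 0, 0, 0, 0],
    [0, 0, 0.002, 0, 0, 0, 0],
    [0, 0, 0.002, 0, 0, 0, 0],
  ],
)

```text
time_s: 19.85
eef_pos: [0.5331, -0.0558, 0.1749]
eef_rot: [0.001, 0.057, 0.998, -0.0]
wrist_force: [7.7, -1.2, -1.6]
opening: 0.128
```

Snapping (force has fallen off). About 2.4 mm left; smaller steps to the landing.

Request:
arm_command(
  series=[
    [0, 0, 0.0004, 0, 0, 0, 0],
    [0, 0, 0.0008, 0, 0, 0, 0],
    [0, 0, 0.0012, 0, 0, 0, 0],
    [0, 0, 0.0015, 0, 0, 0, 0],
    [0, 0, 0.0015, 0, 0, 0, 0],
  ],
)

```text
time_s: 20.35
eef_pos: [0.5329, -0.0558, 0.1733]
eef_rot: [0.001, 0.057, 0.998, -0.0]
wrist_force: [7.1, -1.1, -0.5]
opening: 0.133
```

Request:
arm_command(
  series=[
    [0, 0, 0.0003, 0, 0, 0, 0],
    [0, 0, 0.0006, 0, 0, 0, 0],
    [0, 0, 0.0009, 0, 0, 0, 0],
    [0, 0, 0.0009, 0, 0, 0, 0],
    [0, 0, 0.0009, 0, 0, 0, 0],
  ],
)

```text
time_s: 20.85
eef_pos: [0.5326, -0.0557, 0.1724]
eef_rot: [0.0, 0.057, 0.998, -0.0]
wrist_force: [5.5, -1.0, -0.3]
opening: 0.128
```

Request:
arm_command(
  series=[
    [0, 0, 0.0003, 0, 0, 0, 0],
    [0, 0, 0.0006, 0, 0, 0, 0],
    [0, 0, 0.0008, 0, 0, 0, 0],
    [0, 0, 0.0008, 0, 0, 0, 0],
    [0, 0, 0.0008, 0, 0, 0, 0],
  ],
)

```text
time_s: 21.35
eef_pos: [0.5327, -0.0557, 0.1722]
eef_rot: [0.0, 0.057, 0.998, -0.0]
wrist_force: [4.9, -0.4, 4.7]
opening: 0.125
```

Request:
arm_command(
  series=[
    [0, 0, 0.0003, 0, 0, 0, 0],
    [0, 0, 0.0005, 0, 0, 0, 0],
    [0, 0, 0.0005, 0, 0, 0, 0],
    [0, 0, 0.0005, 0, 0, 0, 0],
    [0, 0, 0.0005, 0, 0, 0, 0],
  ],
)

```text
time_s: 21.85
eef_pos: [0.5327, -0.0557, 0.172]
eef_rot: [0.0, 0.057, 0.998, -0.0]
wrist_force: [3.4, 0.6, 7.7]
opening: 0.129
```

Request:
arm_command(
  series=[
    [0, 0, -0.001, 0, 0, 0, 0.04],
    [0, 0, -0.001, 0, 0, 0, 0.04],
    [0, 0, -0.001, 0, 0, 0, 0.05],
    [0, 0, -0.001, 0, 0, 0, 0.06],
    [0, 0, -0.001, 0, 0, 0, 0.06],
  ],
)

```text
time_s: 22.35
eef_pos: [0.5319, -0.0555, 0.1718]
eef_rot: [-0.001, 0.057, 0.998, 0.0]
wrist_force: [0.6, 0.4, -0.2]
opening: 0.699
```

Request:
arm_command(
  series=[
    [0, 0, -0.005, 0, 0, 0, 0.06],
    [0, 0, -0.03, 0, 0, 0, 0.06],
    [0, 0, -0.07, 0, 0, 0, 0.06],
    [0, 0, -0.11, 0, 0, 0, 0.06],
    [0, 0, -0.13, 0, 0, 0, 0.06],
  ],
)

```text
time_s: 22.85
eef_pos: [0.5334, -0.0559, 0.3066]
eef_rot: [0.003, 0.057, 0.998, -0.001]
wrist_force: [0.1, -0.7, 0.7]
opening: 0.702
```

Request:
arm_command(
  series=[
    [0, 0.05, 0, 0, 0, 0, 0.06],
    [0, 0.1, 0, 0, 0, 0, 0.06],
    [0, 0.15, 0, 0, 0, 0, 0.06],
    [0, 0.2, 0, 0, 0, 0, 0.06],
    [0, 0.25, 0, 0, 0, 0, 0.06],
  ],
)

```text
time_s: 23.35
eef_pos: [0.5608, 0.1948, 0.3028]
eef_rot: [0.0, 0.057, 0.998, 0.0]
wrist_force: [1.0, -0.3, -0.1]
opening: 0.705
```

```bash
python3 - <<'E'
from h import *
im,d=camera("top"); im2,d2=camera("side")
a=cv2.resize(im[190:240,300:370],None,fx=5,fy=5,interpolation=cv2.INTER_CUBIC)
b=cv2.resize(im2[170:260,295:365],None,fx=5,fy=5,interpolation=cv2.INTER_CUBIC)
H=np.zeros((450,700,3),np.uint8); H[:250,:350]=a; H[:,350:]=b; save("c4.png",H)
f=im.astype(int); m=(f[...,0]>90)&(f[...,0]>2*f[...,1])&(f[...,0]>2*f[...,2]); m[:190]=0;m[240:]=0;m[:,:300]=0;m[:,370:]=0
v,u=np.where(m); P=depthpts("top",np.c_[u,v],d[v,u]); print("red top",np.median(P,0),"expected z .128",P[:,2].min(),P[:,2].max(),len(u))
print(ctrl.get_obs()["wrist_force"],ctrl.get_obs()["eef_pos"])
f=im2.astype(int); m=(f[...,0]>50)&(f[...,0]>1.8*f[...,1])&(f[...,0]>1.8*f[...,2]); m[:160]=0;m[240:]=0;m[:,:300]=0;m[:,360:]=0
v,u=np.where(m);print("side red",u.min(),u.max(),v.min(),v.max())
print("pred tab side",proj("side",[np.r_[press(x,.0485),z] for x in(-.011,.011) for z in(.09,.128)]).round(1).tolist())
E
```

```text
red top [ 0.53180776 -0.05373     0.12686308] expected z .128 0.10606727850648634 0.13123926314116918 55
[ 0.53134763 -0.02658253 -0.00467503] [0.56037501 0.19845498 0.3026295 ]
side red 326 333 189 205
pred tab side [[323.4, 202.3], [323.4, 188.6], [332.7, 202.2], [333.0, 188.5]]
```

View pics/c4.png

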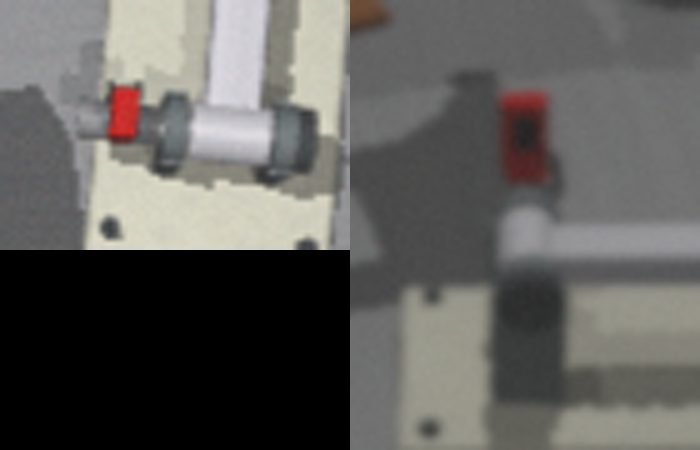

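```bash
python3 -c "
from bench import ctrl
print(ctrl.hand_in())"
```

```text
the job is handed in; nothing more can be done
None
```

The job is handed in: the clevis pin is home and the cotter stands fully down through its cross hole. The hand-in reported no verdict.

- **Pin:** I pushed it with about 6 N until the arm stopped and the wrist force rose to about 12 N. Pictures afterwards, and again at the end, show the head against the lug.
- **Hole:** The top camera's depth put it about 2.5 mm beyond nominal along +y. The leg dropped in at that spot on the first try, so no searching was needed.
- **Cotter:** The bow met the pin at the expected height, with about 5 N of downward push (up to about 8 N sideways from the bow). The push then fell to about zero as the bow snapped under. On landing, the arm stopped within 0.3 mm of the expected height at about 8 N.
- **Last checks:**
  - The gripper is open and well clear, with wrist force near zero, at about 23 s.
  - The tab stands upright, with its top at about 127 mm against 128 expected. That is within camera error.
  - The bow nose under the pin was not seen directly. I inferred the snap from the force drop and the landing height.
  - I did not re-measure the bowl, bottle, jar and basket; no arm path went near them.

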